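# Snap the hold-down cover onto the sample-tray cooler

### The job

Pick up the slotted grey hold-down cover by its rib handle, set it level on the sample-tray cooler with its two slots over the two spring hooks, and press it straight down until both hooks have clicked over it and it lies fully home on the rails. Press firmly but by feel, never ramming it (30 N would crack it): the rails' exact height is not known. Then let go of it, and leave the other things on the bench where they are.

Things in the scene. Friction and masses are not known exactly. Their poses are not given: they have to be found in the camera images.
- cover_grip (a point): Point inside the rib handle of the slotted cover, on its centre line, 28 mm above the plate's underside. Rib: upright in the plate's middle, 14 mm thick along x (grasp across this), 56 mm long along y, from 5 to 41 mm above the underside. Axes are the cover's, z up; a half turn about z makes no difference.
- cover: Hold-down cover to fit: grey plastic plate 66 (x) x 136 (y) x 5 mm with a rib handle on top, about 70 to 130 g, lying flat on the bench. Two through slots, one near each end, centred on x = 0: 17 mm wide in x, reaching from 43 to 52.5 mm from the centre in y. Origin at the centre of its underside. More than 30 N against the cooler cracks it.
- dock: Fixed sample-tray cooler: off-white housing 130 (x) x 200 (y) x 44 mm, origin at the centre of its underside. On it an aluminium frame: two rails along y (x = +-26 mm, 8 wide, 144 long), vials lying lower between them. The frame and hooks stand on height screws, so the real rail tops are 53.5 to 66.5 mm over the bench (differs each time, not measured).
- seat (a point): Middle between the rails at the NOMINAL height of their tops, 60 mm over the bench (real: up to 6.5 mm higher or lower). Axes are the cooler's. Fitted, the cover's underside lies on the rails, centred here, long side along y, one hook through each slot. Pressing takes 8 to 16 N in all, eases to about 3 N along the last 7 mm before the click, then rises steeply as plate meets rails.
- hook_left (a joint): Bending (rad) of the white spring hook at x = 0, y = +50 mm of the cooler: 0 free, about 0.12 when the cover has pushed it inward, near 0 again once clicked. Upright stem 12 (x) x 3 mm, barb outward; tip 22.5 mm above the real rail tops, then a slope out to 6 mm from the stem's centre at 10.5 mm; flat underside at 6 mm, the plate goes below it.
- hook_right (a joint): The same for the hook at x = 0, y = -50 mm of the cooler, barb towards -y. Each bends about a pivot 25 mm below the real rail tops (1.5 N m/rad); uneven bending means the cover is off-centre towards the less bent hook. The sloping tips guide the slots if the cover is within about 3 mm along y and 2 mm along x.
- blank: Bystander: spare blank cover plate: same grey plastic but without slots and with a low 12 mm block on top, 60 x 80 mm; NOT the one to fit. Origin at the centre of its underside.
- vial0: Bystander: amber sample vial with black cap, 22 mm diameter, 42 mm tall, standing on the bench; origin at its foot.
- vial1: Bystander: a second amber sample vial, as the first.
- solvent: Bystander: glass solvent bottle, 72 mm diameter, 150 mm tall; origin at its foot.
- papercup: Bystander: white cup, 72 mm diameter, 85 mm tall; origin at its foot.
- tipbox: Bystander: white open box with dividers, 90 x 120 x 45 mm; origin at its foot.
- driver: Bystander: screwdriver, 170 mm, lying on the bench.
- mouse: Bystander: white computer mouse, 100 x 58 x 34 mm.
Not all that is in view belongs to the job. What is shaped like the cover but black or red is not meant.

How it is judged:
By the outcome, as a careful person would: the job done as asked, in the order asked, and still so for the second after the job is handed in, with the robot touching nothing.
It also fails if it takes over 67 s, if anything falls off the work surface, if the arm or the gripper's body presses on something with over 40 N, if the wrist force passes 120 N, or if a joint passes its speed limit or range.

### The arm

A 6-joint arm with a two-finger parallel gripper is mounted at the origin on the work surface. World frame = base frame: x ahead of the robot, y to its left, z up, the work surface at z = 0. Lengths are in m, angles in degrees, forces in N, time in s.
With the tool pointing down it reaches from about 0.375 to 0.9 m from the base axis. Payload 3.1 kg.
Tool frame: the origin (TCP) lies midway between the tips of the shut fingers; the grasp point (between the pads) lies 19 mm behind it; z points along the fingers, y is the line along which they close (so a half turn about z gives the same grasp; the last joint's range is limited). The gripper opens to 87 mm and grips with 3 to 60 N. Pads are 19 mm wide; open, the fingers measure 117 mm over their backs; the gripper's body (75 mm by 190 mm) begins 51 mm behind the grasp point.
Start: joints at [62.366, 30.224, 82.088, -0, 67.689, -10.227], TCP at [0.187, 0.596, 0.223] pointing down, gripper open.
Joint ranges: [-176.69, 176.69], [-43.24, 126.21], [12.49, 139.97], [-82, 262], [0, 151.66], [-163.58, 163.58]. Speed limits (degrees/s): [159.86, 159.86, 180, 180, 180, 180].

### API

Orientations are given as a 3x3 rotation matrix whose columns are the frame's x, y, z axes.
In Python, from rig import read_state, capture, camera_info, hand_in gives the robot as it stands.
- The arm moves only by the tool drive_tool, never from a script. Its argument "motion" is a list of rows, each a list of 2 entries, a list of its own where there are three numbers: the shift along the tool's x, y, z in mm, then the turn, a rotation vector about the tool's x, y, z in rad. A call has 1 to 5 rows; each row shifts and turns the commanded pose from where the row before left it, along the tool's axes as they then stand; what a row does not reach is not made up. A row lasts 1/10 s, in which the tool goes at most 50 mm and 8.59 degrees, less where a joint would pass 70% of its speed; a pose out of reach is approached as far as the arm can. A call is refused whole if a number of a shift passes 50 or a number of a turn 0.15, either way. A call with a gripper value outside its range is refused whole. "gripper" is the opening, from 0 (shut) to 1 (fully open), set as the call begins (left out, the last holds). The fingers move at their own pace and stop on an object; the grip force is fixed at half the most. Time passes only in rows, so rows that do not move let the fingers close. It gives the time, the measured TCP pose, the force, the opening and the grip force at its end, in the units of the state.
- read_state(): the state, without advancing time (a new reading comes with each control period).
- capture(name): name is "side" or "top" or "wrist"; returns the picture (480x640x3 uint8, red, green, blue); there is no depth.
- camera_info(name): a dict with "fovy" (degrees; the focal length in pixels is half the picture's height over the tangent of half this angle, whatever the lens; pixels are square), "cx", "cy" (the principal point, pixels), "k1" (the pictures are not rectified: a ray, as slopes to the right and down, at radius r is drawn at 1 + k1 r^2 times it, then the intrinsics apply), "xyz" and "orientation" of the camera in the world; the wrist camera has in their place "T_tool_cam" (4x4, takes a point from camera to tool coordinates, whose origin is the TCP and whose axes are the flange's). Camera axes: x right, y down, z forward; pixel columns grow to the right and rows downward; lengths in m; the calibration is good to about 2 mm. A picture is of the moment at which its call begins: read the wrist's pose just before it. camera_info takes no time and is no camera call.
- hand_in(): hands the job in; it is judged then, once.
The state is a dict: "time_s": time; "joint_positions": joint angles; "qvel": joint speeds; "tau": joint torques, N m; "position": TCP position; "tcp_rot": TCP orientation; "force": force on the tool from outside, world axes, zero at the start; "moment": the same for the moment, N m; "opening": opening from 0.0 (shut) to 1.0 (fully open); "grasp_force": force on a finger pad.
Only numpy, scipy, OpenCV 4.12 (cv2) and the standard library are available. Lean on these libraries where they do the work, as an engineer would, in place of code of your own. Each camera call takes 0.05 s, during which the arm holds its last target. There are 200 camera calls.

## Working session

There is one attempt and no reset: what is moved stays moved. The work goes in short steps, Python scripts to look and compute and a tool call to move; the robot and the scene stay as the last step left them, time stands still between calls to the robot, and variables do not carry over. Pictures are saved under pics/ and viewed, at most 12 in all, crops included, and the job is handed in when it is done.

Besides the shell and the picture viewer there is one more tool, called after "Request:" in YAML: its name, and indented under it one key for each argument. drive_tool: Moves the arm, as the interface text tells. Its arguments: {"type":"object","properties":{"motion":{"type":"array","items":{"type":"array"}},"gripper":{"type":"number"}},"required":["motion"]}

```bash
mkdir -p pics
python3 - <<'E'
from rig import *
import cv2
for n in("top","side"):
    i=camera_info(n);print(n,i)
    cv2.imwrite(f"pics/{n}0.png",capture(n)[:,:,::-1])
print(camera_info("wrist"));s=read_state();print(s)
E
```

```text
top {'fovy': 44.29325314715782, 'cx': 313.54172154061195, 'cy': 244.12002989523933, 'k1': 0.03074195343276838, 'xyz': array([ 0.30619086, -0.0034781 ,  1.46499674]), 'orientation': array([[-0.02552079, -0.98862621,  0.14821238],
       [-0.99955986,  0.02299258, -0.01874666],
       [ 0.01512565, -0.14862558, -0.98877786]])}
side {'fovy': 50.7572279468568, 'cx': 313.4692082010438, 'cy': 248.86254264782002, 'k1': -0.04412188429990259, 'xyz': array([ 0.38045608, -0.75154641,  0.90499371]), 'orientation': array([[ 0.98733975, -0.11425225,  0.11003015],
       [-0.15855695, -0.73040066,  0.66436027],
       [ 0.00446144, -0.67339535, -0.73926909]])}
{'fovy': 66.493067872606, 'cx': 317.22500653153725, 'cy': 229.526712096436, 'k1': -0.077609768856221, 'T_tool_cam': array([[-1.25118387e-03, -9.67272815e-01, -2.53735563e-01,
         6.72511774e-02],
       [ 9.99998964e-01, -1.39090489e-03,  3.71260176e-04,
         1.48352020e-04],
       [-7.12031910e-04, -2.53734836e-01,  9.67273553e-01,
        -1.61784845e-01],
       [ 0.00000000e+00,  0.00000000e+00,  0.00000000e+00,
         1.00000000e+00]])}
{'time_s': 0.1, 'joint_positions': array([ 6.23661439e+01,  3.02734449e+01,  8.21498066e+01, -5.98077250e-04,
        6.76882640e+01, -1.02269945e+01]), 'qvel': array([-0.05304368, -0.04099829, -0.10512215, -0.00591048, -0.02800468,
       -0.00342222]), 'tau': array([-5.31672358e-04, -4.40989602e+01, -1.77148962e+01,  6.34513074e-02,
        5.34246094e-02, -4.39819803e-05]), 'position': array([0.18663219, 0.59579206, 0.22166734]), 'tcp_rot': array([[-9.54205547e-01,  2.99150420e-01, -8.94181963e-04],
       [ 2.99151568e-01,  9.54204040e-01, -1.72877390e-03],
       [ 3.36068604e-04, -1.91710158e-03, -9.99998106e-01]]), 'force': array([-0.32584578, -0.17678738, -0.23827247]), 'moment': array([ 0.02359286,  0.00741741, -0.00568802]), 'grasp_force': 0.0, 'opening': 0.9997142431710683}
```

View pics/top0.png

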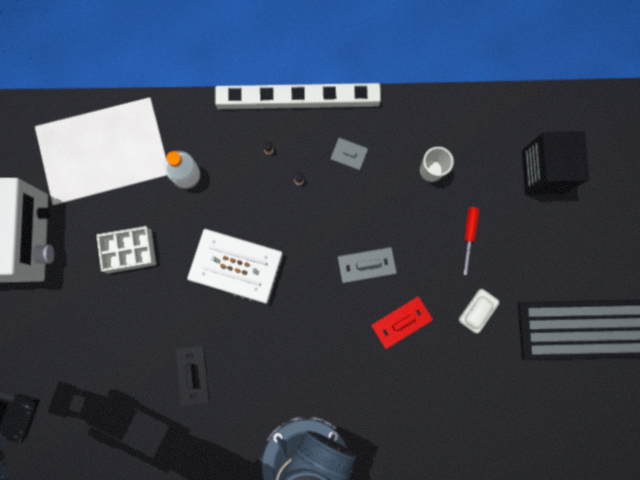

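View pics/side0.png

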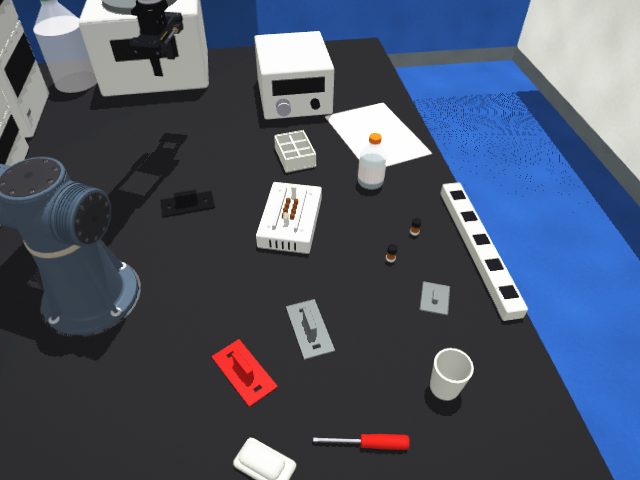

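Candidates in the top view are the grey slotted plate (367,265), the small grey blank (350,153), the red one (402,322) and the black one (191,375). The grey slotted plate with a rib fits the description. I'll confirm it in a crop and measure it.

```bash
cat > h.py <<'E'
from rig import *
import cv2,numpy as np
def cam(n,s=None):
    i=camera_info(n);f=240/np.tan(np.radians(i["fovy"]/2))
    K=np.array([[f,0,i["cx"]],[0,f,i["cy"]],[0,0,1]])
    if n=="wrist":
        T=np.eye(4);T[:3,:3]=s["tcp_rot"];T[:3,3]=s["position"];T=T@i["T_tool_cam"];R,p=T[:3,:3],T[:3,3]
    else:R,p=i["orientation"],i["xyz"]
    return K,np.array([i["k1"],0,0,0.]),R,p
def plane(c,px,z):
    K,D,R,p=c
    u=cv2.undistortPoints(np.float64(px).reshape(-1,1,2),K,D)[:,0]
    d=np.c_[u,np.ones(len(u))]@R.T
    return p+d*((z-p[2])/d[:,2])[:,None]
def proj(c,P):
    K,D,R,p=c
    return cv2.projectPoints(np.float64(P).reshape(-1,3),cv2.Rodrigues(R.T)[0],-R.T@p,K,D)[0][:,0]
def blob(m,seed):
    n,l,st,ce=cv2.connectedComponentsWithStats(m.astype(np.uint8))
    k=1+np.argmin(np.hypot(*(ce[1:]-seed).T)+1e3*(st[1:,4]<150))
    return max(cv2.findContours((l==k).astype(np.uint8),cv2.RETR_EXTERNAL,cv2.CHAIN_APPROX_NONE)[0],key=len)[:,0]
def rect(P):
    (c,wh,a)=cv2.minAreaRect(np.float32(P[:,:2]*1000))
    if wh[0]<wh[1]:a+=90;wh=wh[::-1]
    return np.round(c,1),np.round(wh,1),round(a%180,2)
E
python3 - <<'E'
from h import *
for n,sc,sd in(("top",(367,265),(235,265)),("side",(310,328),(290,217))):
    im=capture(n);c=cam(n);h=cv2.cvtColor(im,cv2.COLOR_RGB2HSV)
    g=cv2.morphologyEx(((h[...,1]<70)&(h[...,2]>75)).astype(np.uint8),cv2.MORPH_CLOSE,np.ones((5,5)))
    print(n,"cover",rect(plane(c,blob(g,sc),.005)))
    print(n,"dock",rect(plane(c,blob(h[...,2]>200 if 0 else g,sd),.044)))
    if n=="top":
        a=im[220:310,170:410];cv2.imwrite("pics/c1.png",cv2.resize(a,None,fx=3.3,fy=3.3,interpolation=2)[:,:,::-1])
E
```

```text
top cover (array([ 470.6, -161.8]), array([139.9,  69.7]), 98.58)
top dock (array([471.8, 161.7]), array([205.6, 137. ]), 71.41)
side cover (array([ 470. , -162.4]), array([139.4,  67.2]), 98.67)
side dock (array([468.9, 143.1]), array([238.9, 136.2]), 71.93)
```

View pics/c1.png

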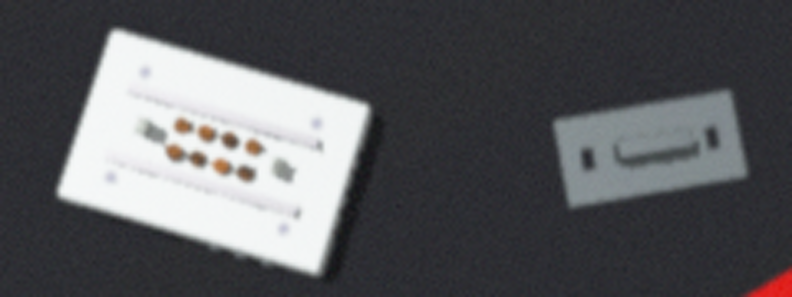

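The crop shows the grey plate with a rib and two slots at about top (367,265), which is the cover to fit. The dock is at (235,265), its two hooks near the ends of the vial field. I'll drive over the dock first for a wrist look.

Request:
drive_tool:
  motion:
    - [[-33,-27,0],[0,0,0]]
    - [[-33,-27,0],[0,0,0]]
    - [[-33,-27,0],[0,0,0]]
    - [[-33,-27,0],[0,0,0]]
    - [[-33,-27,0],[0,0,0]]

```text
time_s: 0.7
position: [0.3045, 0.4168, 0.2225]
tcp_rot: [[-0.954, 0.299, 0.0], [0.299, 0.954, -0.0], [-0.0, -0.0, -1.0]]
force: [0.1, -0.1, 0.0]
opening: 1.0
grasp_force: 0.0
```

Request:
drive_tool:
  motion:
    - [[-33,-27,0],[0,0,0]]
    - [[-33,-27,0],[0,0,0]]
    - [[-33,-27,0],[0,0,0]]
    - [[-33,-27,0],[0,0,0]]
    - [[-33,-27,0],[0,0,0]]

```text
time_s: 1.2
position: [0.4217, 0.2385, 0.2226]
tcp_rot: [[-0.954, 0.299, 0.0], [0.299, 0.954, 0.0], [-0.0, 0.0, -1.0]]
force: [0.4, -0.8, -0.3]
opening: 0.998
grasp_force: 0.0
```

Request:
drive_tool:
  motion:
    - [[-35,-29,0],[0,0,0]]
    - [[-35,-29,0],[0,0,0]]
    - [[0,0,0],[0,0,0.133]]
    - [[0,0,0],[0,0,0.133]]
    - [[0,0,0],[0,0,0.133]]

```text
time_s: 1.7
position: [0.4706, 0.163, 0.2224]
tcp_rot: [[-0.758, 0.652, -0.001], [0.652, 0.758, 0.0], [0.0, -0.0, -1.0]]
force: [0.1, 0.5, -0.4]
opening: 1.001
grasp_force: 0.0
```

Request:
drive_tool:
  motion:
    - [[0,0,0],[0,0,0.133]]
    - [[0,0,0],[0,0,0.133]]
    - [[0,0,0],[0,0,0.133]]
    - [[0,0,0],[0,0,0.133]]
    - [[0,0,0],[0,0,0.133]]

```text
time_s: 2.2
position: [0.4704, 0.1637, 0.2225]
tcp_rot: [[-0.196, 0.981, -0.0], [0.981, 0.196, -0.0], [0.0, -0.0, -1.0]]
force: [-0.8, 0.5, -0.6]
opening: 1.0
grasp_force: 0.0
```

Request:
drive_tool:
  motion:
    - [[0,0,0],[0,0,0.133]]
    - [[0,0,0],[0,0,0.133]]
    - [[0,0,0],[0,0,0.133]]
    - [[0,0,0],[0,0,0.133]]
    - [[0,0,0],[0,0,0]]

```text
time_s: 2.7
position: [0.4704, 0.1637, 0.2225]
tcp_rot: [[0.323, 0.946, -0.0], [0.946, -0.323, -0.0], [-0.0, -0.0, -1.0]]
force: [0.3, -0.2, 0.6]
opening: 1.001
grasp_force: 0.0
```

Run:
```python
from h import *
s=read_state();im=capture("wrist");print(s["position"],s["tcp_rot"],s["joint_positions"])
cv2.imwrite("pics/w1.png",im[:,:,::-1]);np.save("w1.npy",[s["position"],*s["tcp_rot"]])
```

```text
[0.47037885 0.16371416 0.22246482] [[ 3.22883547e-01  9.46438667e-01 -2.56032113e-04]
 [ 9.46438695e-01 -3.22883564e-01 -2.89669932e-05]
 [-1.10084044e-04 -2.32965733e-04 -9.99999967e-01]] [ 6.31286069e+00  2.05008814e+01  9.99824404e+01 -4.24590570e-05
  5.95314413e+01  2.51502826e+01]
```

View pics/w1.png

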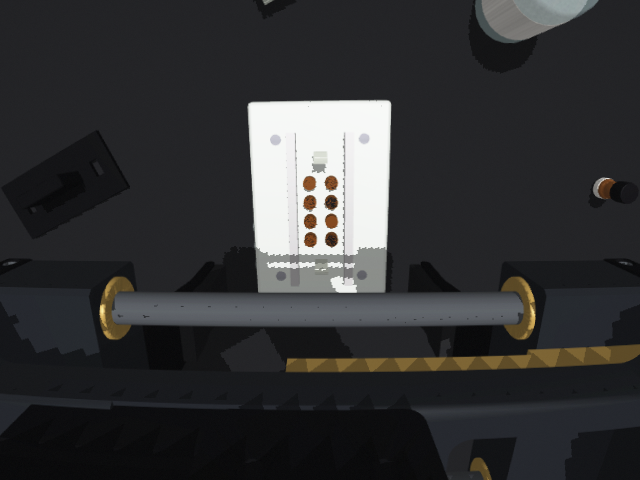

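The wrist view shows the dock upright in the picture: screws at about (275,140), (364,139), (281,276) and (362,275), hooks at (320,158) and (321,266), rails at columns 292 and 349. I'll measure the dock pose from the screws and edges.

Run:
```python
from h import *
a=np.load("w1.npy");s=dict(position=a[0],tcp_rot=a[1:]);c=cam("wrist",s)
im=cv2.imread("pics/w1.png");g=im.min(2).astype(float)
P=[]
for u,v in((275,140),(364,139),(281,276),(362,275)):
    w=g[v-9:v+10,u-9:u+10];bg=np.median(w);m=np.clip(bg-w-10,0,60)
    yy,xx=np.mgrid[v-9:v+10,u-9:u+10];P.append(((m*xx).sum()/m.sum(),(m*yy).sum()/m.sum()))
P=np.array(P);print(P.round(1));W=plane(c,P,.044)[:,:2]*1000;print(W.round(1),W.mean(0))
for i,j in((2,0),(3,1),(2,3),(0,1)):
    d=W[j]-W[i];print(np.hypot(*d),np.degrees(np.arctan2(d[1],d[0])))
# side edges of the dock, rows 115..240
for z in(.044,):
  for lo,hi in((235,265),(375,405)):
    q=[]
    for v in range(115,240,5):
        r=np.abs(np.diff(cv2.GaussianBlur(g[v-2:v+3],(3,3),0).mean(0)))[lo:hi];q.append((lo+.5+(r*np.arange(len(r))).sum()/r.sum(),v))
    w=plane(c,q,z)[:,:2]*1000;l=cv2.fitLine(np.float32(w),cv2.DIST_HUBER,0,.01,.01).ravel();print("edge",np.degrees(np.arctan2(l[1],l[0])),l[2:])
q=[]
for u in range(260,380,5):
    r=np.abs(np.diff(g[90:115,u]));q.append((u,90.5+(r*np.arange(len(r))).sum()/r.sum()))
w=plane(c,q,.044)[:,:2]*1000;l=cv2.fitLine(np.float32(w),cv2.DIST_HUBER,0,.01,.01).ravel();print("far",np.degrees(np.arctan2(l[1],l[0])),l[2:])
im=cv2.resize(im[90:300,240:400],None,fx=2.8,fy=2.8,interpolation=2);cv2.imwrite("pics/w1c.png",im)
```

```text
[[275.  139.6]
 [363.8 138.4]
 [280.7 275.6]
 [361.4 274.7]]
[[456.7 236.7]
 [533.3 211.7]
 [415.9 111.5]
 [492.2  86.3]] [474.55517939 161.55819615]
131.75412811395287 71.9587871279586
131.94956062758104 71.8532430335636
80.3311889183002 -18.240547145807373
80.57380991615405 -18.101134284674224
edge 71.81367 [424.8664  215.00247]
edge 71.92519 [545.1531  171.87521]
far -18.15527 [504.28732 256.55762]
```

View pics/w1c.png

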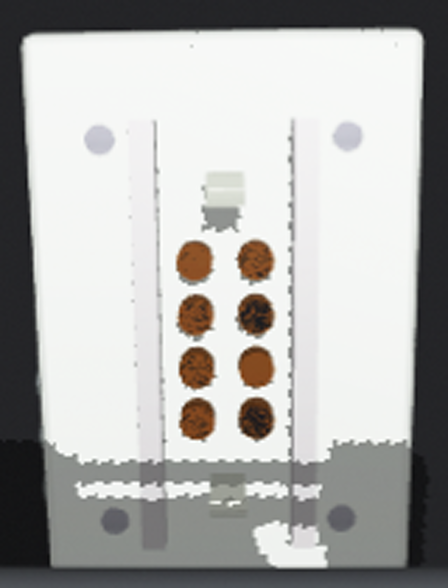

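The crop shows four screws symmetric about the frame, the two hooks on the centre line, and rails on both sides. The dock is at (474.6, 161.6) mm, long axis 71.87°. Next I'll move over the cover, holding the same view geometry so that camera bias cancels.

Request:
drive_tool:
  motion:
    - [[-44,15,0],[0,0,0]]
    - [[-44,15,0],[0,0,0]]
    - [[-44,15,0],[0,0,0]]
    - [[-44,15,0],[0,0,0]]
    - [[-44,15,0],[0,0,0]]

```text
time_s: 3.25
position: [0.4702, -0.0704, 0.2227]
tcp_rot: [[0.32, 0.947, 0.0], [0.947, -0.32, -0.0], [0.0, 0.0, -1.0]]
force: [-0.1, -0.3, 0.1]
opening: 1.002
grasp_force: 0.0
```

Request:
drive_tool:
  motion:
    - [[-44,15,0],[0,0,0]]
    - [[-44,15,0],[0,0,0]]
    - [[0,0,19],[0,0,-0.12]]
    - [[0,0,20],[0,0,-0.12]]
    - [[0,0,0],[0,0,-0.12]]

```text
time_s: 3.75
position: [0.4684, -0.1614, 0.1812]
tcp_rot: [[-0.037, 0.999, -0.005], [0.999, 0.037, 0.003], [0.003, -0.005, -1.0]]
force: [0.1, -0.0, 0.2]
opening: 1.003
grasp_force: 0.0
```

Request:
drive_tool:
  motion:
    - [[0,0,0],[0,0,-0.12]]
    - [[0,0,0],[0,0,0]]
    - [[0,0,0],[0,0,0]]

```text
time_s: 4.05
position: [0.4704, -0.1617, 0.1836]
tcp_rot: [[-0.149, 0.989, 0.0], [0.989, 0.149, -0.0], [-0.0, 0.0, -1.0]]
force: [0.2, -0.5, -0.5]
opening: 1.0
grasp_force: 0.0
```

Run:
```python
from h import *
s=read_state();im=capture("wrist");print(s["position"],s["tcp_rot"].round(4))
cv2.imwrite("pics/w2.png",im[:,:,::-1]);np.save("w2.npy",[s["position"],*s["tcp_rot"]])
```

```text
[ 0.47043185 -0.16170483  0.18358901] [[-1.494e-01  9.888e-01  1.000e-04]
 [ 9.888e-01  1.494e-01 -1.000e-04]
 [-1.000e-04  1.000e-04 -1.000e+00]]
```

View pics/w2.png

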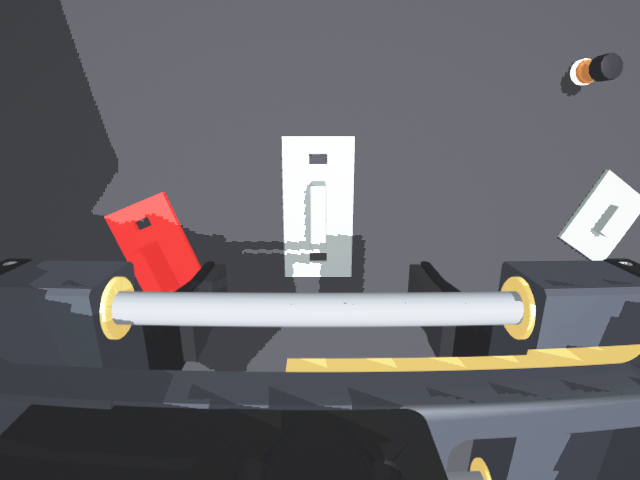

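The wrist view shows the cover upright at columns 282–354, rows 136–277, with its slots at (318,159) and (318,257).

Run:
```python
from h import *
a=np.load("w2.npy");s=dict(position=a[0],tcp_rot=a[1:]);c=cam("wrist",s)
g=cv2.imread("pics/w2.png").min(2).astype(float)
def edge(n,pts):
    l=cv2.fitLine(np.float32(plane(c,pts,.005)[:,:2]*1000),cv2.DIST_HUBER,0,.01,.01).ravel()
    return np.degrees(np.arctan2(l[1],l[0])),l[2:]
def cross(line,o,sg=1):
    r=np.clip(np.diff(line)*sg,0,None);k=r.argmax();w=np.arange(max(k-2,0),min(k+3,len(r)));return o+.5+(r[w]*w).sum()/r[w].sum()
E={}
V=[v for v in range(142,230,4)]
E["L"]=edge("L",[(cross(g[v,272:296],272),v) for v in V]);E["R"]=edge("R",[(cross(g[v,342:366],342,-1),v) for v in V])
U=[u for u in range(290,350,4)]
E["T"]=edge("T",[(u,cross(g[125:150,u],125)) for u in U]);E["B"]=edge("B",[(u,cross(g[266:288,u],266,-1)) for u in U])
for k,x in E.items():print(k,x)
yaw=np.mean([E["L"][0]%180,E["R"][0]%180,(E["T"][0]+90)%180,(E["B"][0]+90)%180]);print("yaw",yaw)
t=np.radians(yaw);ex=np.array([np.sin(t),-np.cos(t)]);ey=np.array([np.cos(t),np.sin(t)])
l,r,tt,b=[E[k][1] for k in"LRTB"]
print("W",(r-l)@ex,"H",(tt-b)@ey,"centre",ex*((r+l)@ex/2)+ey*((tt+b)@ey/2))
```

```text
L (np.float32(-81.50206), array([ 436.52023, -144.38704], dtype=float32))
R (np.float32(-81.58606), array([ 502.22784, -134.12408], dtype=float32))
T (np.float32(8.5362015), array([455.78918, -95.89532], dtype=float32))
B (np.float32(8.50346), array([ 481.22916, -229.80829], dtype=float32))
yaw 98.487885
W 66.50274 H 136.20117 centre [ 472.79987 -162.21152]
```

Request:
drive_tool:
  motion:
    - [[-0.9,2.3,40],[0,0,0.002]]
    - [[0,0,40],[0,0,0]]
    - [[0,0,40],[0,0,0]]
    - [[0,0,25],[0,0,0]]
    - [[0,0,15],[0,0,0]]

```text
time_s: 4.6
position: [0.472, -0.1617, 0.0215]
tcp_rot: [[-0.148, 0.989, -0.002], [0.989, 0.148, 0.001], [0.002, -0.002, -1.0]]
force: [-0.2, -0.8, 0.4]
opening: 0.994
grasp_force: 0.0
```

Request:
drive_tool:
  motion:
    - [[0,0,8],[0,0,0]]
    - [[0,0,5],[0,0,0]]
    - [[0,0,0],[0,0,0]]
    - [[0,0,0],[0,0,0]]

```text
time_s: 5.0
position: [0.4733, -0.1625, 0.0113]
tcp_rot: [[-0.148, 0.989, 0.001], [0.989, 0.148, -0.001], [-0.001, 0.001, -1.0]]
force: [-0.7, -0.1, 0.7]
opening: 1.001
grasp_force: 0.0
```

Request:
drive_tool:
  motion:
    - [[0,0,0],[0,0,0]]
    - [[0,0,0],[0,0,0]]
    - [[0,0,0],[0,0,0]]
    - [[0,0,0],[0,0,0]]
    - [[0,0,0],[0,0,0]]
  gripper: 0

```text
time_s: 5.5
position: [0.4728, -0.1622, 0.0107]
tcp_rot: [[-0.148, 0.989, 0.0], [0.989, 0.148, -0.0], [-0.0, 0.0, -1.0]]
force: [0.4, -0.6, 0.3]
opening: 0.633
grasp_force: 0.0
```

Request:
drive_tool:
  motion:
    - [[0,0,0],[0,0,0]]
    - [[0,0,0],[0,0,0]]
    - [[0,0,0],[0,0,0]]
    - [[0,0,0],[0,0,0]]
    - [[0,0,0],[0,0,0]]

```text
time_s: 6.0
position: [0.4727, -0.1622, 0.0105]
tcp_rot: [[-0.148, 0.989, -0.0], [0.989, 0.148, 0.0], [0.0, -0.0, -1.0]]
force: [-1.0, -0.1, 1.2]
opening: 0.172
grasp_force: 0.2
```

Request:
drive_tool:
  motion:
    - [[0,0,0],[0,0,0]]
    - [[0,0,0],[0,0,0]]
    - [[0,0,0],[0,0,0]]
    - [[0,0,0],[0,0,0]]

```text
time_s: 6.4
position: [0.4727, -0.1622, 0.0105]
tcp_rot: [[-0.148, 0.989, -0.0], [0.989, 0.148, 0.0], [0.0, -0.0, -1.0]]
force: [-1.1, 0.4, -0.2]
opening: 0.157
grasp_force: 30.0
```

Request:
drive_tool:
  motion:
    - [[0,0,-10],[0,0,0]]
    - [[0,0,-20],[0,0,0]]
    - [[0,0,-40],[0,0,0]]
    - [[0,0,-40],[0,0,0]]
    - [[0,0,-40],[0,0,0]]

```text
time_s: 6.9
position: [0.4723, -0.1619, 0.1625]
tcp_rot: [[-0.148, 0.989, -0.0], [0.989, 0.148, 0.0], [0.0, -0.0, -1.0]]
force: [0.9, -1.0, -0.5]
opening: 0.155
grasp_force: 30.0
```

Request:
drive_tool:
  motion:
    - [[0,0,-10],[0,0,0]]
    - [[0,0,0],[0,0,0]]
    - [[0,0,0],[0,0,0]]

```text
time_s: 7.2
position: [0.4719, -0.1617, 0.1699]
tcp_rot: [[-0.148, 0.989, -0.001], [0.989, 0.148, 0.001], [0.001, -0.001, -1.0]]
force: [-0.5, 0.3, -0.8]
opening: 0.161
grasp_force: 30.0
```

Run:
```python
from h import *
s=read_state();im=capture("wrist");print(s["position"],s["force"],s["moment"],s["opening"],s["grasp_force"])
cv2.imwrite("pics/w3.png",im[:,:,::-1]);np.save("w3.npy",[s["position"],*s["tcp_rot"]])
```

```text
[ 0.47191378 -0.16170796  0.16987603] [-0.52634573  0.33186505 -0.79900019] [-0.06537238  0.03913693  0.01763095] 0.16086956865733462 29.999882890842855
```

View pics/w3.png

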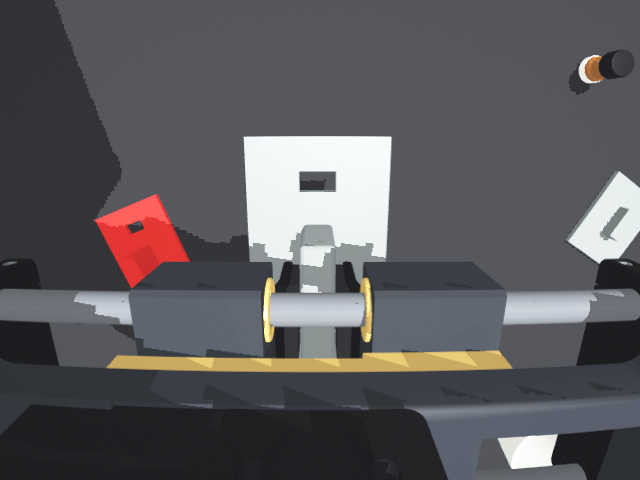

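The cover is gripped and level: its far edge is at row 137, columns 245–390, and the slot is at (318,181). Next I'll measure it in the tool frame and work out the move to the dock.

Run:
```python
from h import *
a=np.load("w3.npy");p,R=a[0],a[1:];c=cam("wrist",dict(position=p,tcp_rot=R))
g=cv2.imread("pics/w3.png").min(2).astype(float)
def tool(px,z):return (plane(c,px,z)-p)@R*1000
def cross(line,o,sg=1):
    r=np.clip(np.diff(line)*sg,0,None);k=r.argmax();w=np.arange(max(k-2,0),min(k+3,len(r)));return o+.5+(r[w]*w).sum()/r[w].sum()
z=p[2]-.0055
V=range(145,235,4);U=range(252,385,4)
L=tool([(cross(g[v,232:262],232),v) for v in V],z);Rr=tool([(cross(g[v,376:404],376,-1),v) for v in V],z);T=tool([(u,cross(g[124:152,u],124)) for u in U],z)
f=lambda P,i,j:np.polyfit(P[:,i],P[:,j],1)
l,r,t=f(L,0,1),f(Rr,0,1),f(T,1,0);print(l,r,t)
ang=np.degrees(np.mean([np.arctan(l[0]),np.arctan(r[0]),-np.arctan(t[0])]))
print("W",r[1]-l[1],"centre y near x0",(l[1]+r[1])/2,"far x",np.polyval(t,0),"-> cx",np.polyval(t,0)-68,"angle(tool z)",ang)
# dock meas in tool frame of w1
b=np.load("w1.npy");d=(np.array([.47455,.16156,.044])-b[0])@b[1:]*1000;print("dock in w1 tool",d)
```

```text
[ 1.55704978e-05 -3.13033782e+01] [2.13271307e-03 3.46251308e+01] [-8.83316362e-04  6.77616780e+01]
W 65.92850901582591 centre y near x0 1.6608762648198585 far x 67.76167803309261 -> cx -0.23832196690739238 angle(tool z) 0.057899227520228434
dock in w1 tool [ -0.67233789   4.68485955 178.46381245]
```

Request:
drive_tool:
  motion:
    - [[20,3,0],[0,0,0]]
    - [[40,6,0],[0,0,0]]
    - [[40,6,0],[0,0,0]]
    - [[40,6,0],[0,0,0]]
    - [[40,6,0],[0,0,0]]

```text
time_s: 7.75
position: [0.4712, 0.0214, 0.1685]
tcp_rot: [[-0.148, 0.989, -0.005], [0.989, 0.148, 0.001], [0.002, -0.004, -1.0]]
force: [0.1, 0.1, -1.5]
opening: 0.157
grasp_force: 30.0
```

Request:
drive_tool:
  motion:
    - [[40,6,0],[0,0,0]]
    - [[40,6,0],[0,0,0]]
    - [[40,6,0],[0,0,0]]
    - [[20.7,3.4,0],[0,0,0]]
    - [[0,0,0],[0,0,0.093]]

```text
time_s: 8.25
position: [0.4714, 0.1648, 0.1684]
tcp_rot: [[-0.058, 0.998, -0.004], [0.998, 0.058, 0.0], [0.0, -0.004, -1.0]]
force: [0.4, -0.4, -1.5]
opening: 0.16
grasp_force: 30.0
```

Request:
drive_tool:
  motion:
    - [[0,0,10],[0,0,0.093]]
    - [[0,0,15],[0,0,0.093]]
    - [[0,0,18],[0,0,0.093]]
    - [[0,0,15],[0,0,0.093]]
    - [[0,0,0],[0,0,0]]

```text
time_s: 8.75
position: [0.47, 0.1617, 0.1091]
tcp_rot: [[0.311, 0.95, -0.009], [0.95, -0.311, -0.001], [-0.004, -0.008, -1.0]]
force: [-0.9, 0.9, -0.2]
opening: 0.16
grasp_force: 30.0
```

Request:
drive_tool:
  motion:
    - [[0,0,0],[0,0,0]]
    - [[0,0,0],[0,0,0]]
    - [[0,0,0],[0,0,0]]

```text
time_s: 9.05
position: [0.4734, 0.1621, 0.113]
tcp_rot: [[0.31, 0.951, 0.001], [0.951, -0.31, 0.0], [0.0, 0.001, -1.0]]
force: [0.1, -0.2, -0.6]
opening: 0.158
grasp_force: 30.0
```

Run:
```python
from h import *
s=read_state();im=capture("wrist");print(s["position"],s["tcp_rot"].round(4),s["force"],s["moment"],s["opening"],s["grasp_force"])
cv2.imwrite("pics/w4.png",im[:,:,::-1]);np.save("w4.npy",[s["position"],*s["tcp_rot"]])
t=capture("top")[200:330,160:310];cv2.imwrite("pics/t4.png",t[:,:,::-1])
d=capture("side");cv2.imwrite("pics/s4.png",d[:,:,::-1])
o=np.zeros((480,800,3),np.uint8);o[:,:480]=im[:,80:560,::-1];o[:240,480:]=cv2.resize(t[:,:,::-1],(320,240));o[240:,480:]=cv2.resize(d[140:275,200:380,::-1],(320,240));cv2.imwrite("pics/m4.png",o)
```

```text
[0.47341416 0.16212984 0.11300128] [[ 3.101e-01  9.507e-01  1.000e-03]
 [ 9.507e-01 -3.101e-01  1.000e-04]
 [ 4.000e-04  9.000e-04 -1.000e+00]] [ 0.14189138 -0.24825279 -0.59272313] [-0.14119752  0.04648154 -0.0036541 ] 0.15769117353051718 29.999776482582092
```

View pics/m4.png

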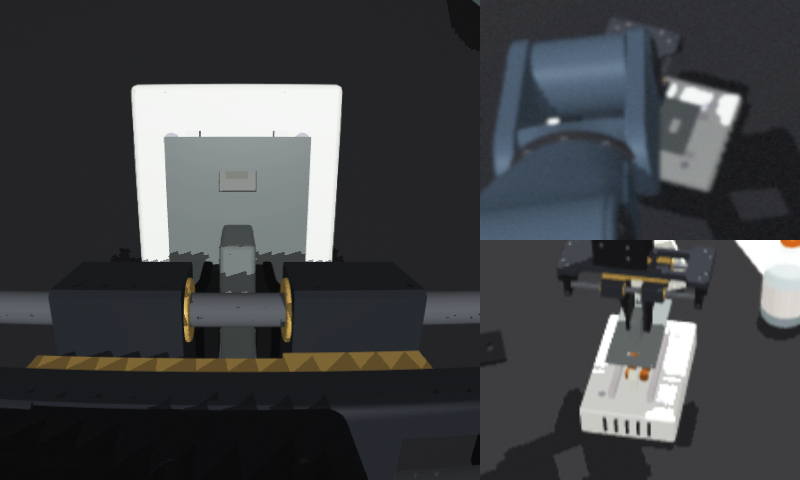

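The composite shows the cover level over the dock: in the wrist picture its far edge is at row 137, the dock's far edge at row 85, and the hook tip shows through the slot at about (316,175). I'll measure both in this one picture.

```bash
cat > m.py <<'E'
from h import *
def run(k):
    a=np.load(f"{k}.npy");p,R=a[0],a[1:];c=cam("wrist",dict(position=p,tcp_rot=R))
    g=cv2.imread(f"pics/{k}.png").min(2).astype(float)
    def tool(px,z):return (plane(c,px,z)-p)@R*1000
    def cross(line,o,sg=1):
        r=np.clip(np.diff(line)*sg,0,None);k=r.argmax();w=np.arange(max(k-2,0),min(k+3,len(r)));return o+.5+(r[w]*w).sum()/r[w].sum()
    f=lambda P,i,j:np.polyfit(P[:,i],P[:,j],1)
    def box(z,V,U,l,r,t,sg):
        L=tool([(cross(g[v,l-14:l+14],l-14,sg),v) for v in V],z);Q=tool([(cross(g[v,r-14:r+14],r-14,-sg),v) for v in V],z);T=tool([(u,cross(g[t-13:t+13,u],t-13,sg)) for u in U],z)
        l,r,t=f(L,0,1),f(Q,0,1),f(T,1,0)
        return r[1]-l[1],(l[1]+r[1])/2,(l[0]+r[0])/2,t[1],t[0]
    return tool,box,p
E
python3 - <<'E'
from m import *
tool,box,p=run("w4")
print("cover W,cy,slope,far,slope",box(p[2]-.0055,range(145,235,4),range(252,385,4),245,391,137,-1))
w=box(.044,range(100,240,4),range(225,405,4),217,418,86,1);print("dock",w)
# dock side edges are tapered in the picture: piecewise windows
print("slot/hook", tool([(316,175)],.0800))
E
```

```text
cover W,cy,slope,far,slope (np.float64(65.64726548355974), np.float64(1.634959766844391), np.float64(0.0020337909070197637), np.float64(68.47410457435237), np.float64(-0.005135314019070856))
dock (np.float64(127.27370805214036), np.float64(1.1714992023120026), np.float64(0.0017607721892523864), np.float64(99.03643847443455), np.float64(-0.0011465083677212543))
slot/hook [[48.17069915  1.13686822 33.02145348]]
```

Request:
drive_tool:
  motion:
    - [[-0.6,-0.5,3],[0,0,0]]
    - [[0,0,3],[0,0,0]]
    - [[0,0,2],[0,0,0]]
    - [[0,0,2],[0,0,0]]
    - [[0,0,1],[0,0,0]]

```text
time_s: 9.7
position: [0.4722, 0.1617, 0.1012]
tcp_rot: [[0.311, 0.95, -0.001], [0.95, -0.311, -0.0], [-0.0, -0.0, -1.0]]
force: [-0.2, 0.6, -2.1]
opening: 0.155
grasp_force: 30.0
```

Request:
drive_tool:
  motion:
    - [[0,0,1],[0,0,0]]
    - [[0,0,1],[0,0,0]]
    - [[0,0,1],[0,0,0]]
    - [[0,0,1],[0,0,0]]
    - [[0,0,0],[0,0,0]]

```text
time_s: 10.2
position: [0.4723, 0.1617, 0.0974]
tcp_rot: [[0.311, 0.951, -0.0], [0.951, -0.311, -0.0], [-0.0, -0.0, -1.0]]
force: [-0.4, 0.1, -0.8]
opening: 0.156
grasp_force: 30.0
```

Request:
drive_tool:
  motion:
    - [[0,0,1],[0,0,0]]
    - [[0,0,1],[0,0,0]]
    - [[0,0,1],[0,0,0]]
    - [[0,0,0],[0,0,0]]

```text
time_s: 10.6
position: [0.4722, 0.1617, 0.0944]
tcp_rot: [[0.311, 0.95, -0.0], [0.95, -0.311, -0.0], [-0.0, -0.0, -1.0]]
force: [0.3, -0.7, 0.0]
opening: 0.165
grasp_force: 30.0
```

Request:
drive_tool:
  motion:
    - [[0,0,1],[0,0,0]]
    - [[0,0,1],[0,0,0]]
    - [[0,0,0],[0,0,0]]

```text
time_s: 10.9
position: [0.4722, 0.1617, 0.0924]
tcp_rot: [[0.311, 0.95, -0.0], [0.95, -0.311, -0.0], [-0.0, -0.0, -1.0]]
force: [0.8, -0.5, -0.3]
opening: 0.156
grasp_force: 30.0
```

Request:
drive_tool:
  motion:
    - [[0,0,1],[0,0,0]]
    - [[0,0,1],[0,0,0]]
    - [[0,0,0],[0,0,0]]

```text
time_s: 11.2
position: [0.4723, 0.1617, 0.0904]
tcp_rot: [[0.311, 0.95, -0.0], [0.95, -0.311, -0.0], [-0.0, -0.0, -1.0]]
force: [0.1, 0.1, -1.9]
opening: 0.158
grasp_force: 30.0
```

Request:
drive_tool:
  motion:
    - [[0,0,1],[0,0,0]]
    - [[0,0,1],[0,0,0]]
    - [[0,0,0],[0,0,0]]

```text
time_s: 11.5
position: [0.4722, 0.1617, 0.0884]
tcp_rot: [[0.311, 0.95, -0.0], [0.95, -0.311, -0.0], [-0.0, -0.0, -1.0]]
force: [0.2, 0.8, -0.8]
opening: 0.16
grasp_force: 30.0
```

Request:
drive_tool:
  motion:
    - [[0,0,1],[0,0,0]]
    - [[0,0,1],[0,0,0]]
    - [[0,0,0],[0,0,0]]

```text
time_s: 11.8
position: [0.4723, 0.1617, 0.0864]
tcp_rot: [[0.311, 0.95, -0.0], [0.95, -0.311, -0.0], [-0.0, -0.0, -1.0]]
force: [-0.3, -0.5, -0.5]
opening: 0.16
grasp_force: 30.0
```

Request:
drive_tool:
  motion:
    - [[0,0,1],[0,0,0]]
    - [[0,0,1],[0,0,0]]
    - [[0,0,0],[0,0,0]]

```text
time_s: 12.1
position: [0.4723, 0.1617, 0.0844]
tcp_rot: [[0.311, 0.95, -0.0], [0.95, -0.311, -0.0], [-0.0, -0.0, -1.0]]
force: [0.3, 1.1, -1.0]
opening: 0.157
grasp_force: 30.0
```

Request:
drive_tool:
  motion:
    - [[0,0,1],[0,0,0]]
    - [[0,0,1],[0,0,0]]
    - [[0,0,0],[0,0,0]]

```text
time_s: 12.4
position: [0.4724, 0.1617, 0.0825]
tcp_rot: [[0.311, 0.95, 0.0], [0.95, -0.311, 0.0], [0.0, 0.0, -1.0]]
force: [-0.3, -0.6, -0.4]
opening: 0.154
grasp_force: 30.0
```

Request:
drive_tool:
  motion:
    - [[0,0,1],[0,0,0]]
    - [[0,0,1],[0,0,0]]
    - [[0,0,0],[0,0,0]]

```text
time_s: 12.7
position: [0.4726, 0.1617, 0.0806]
tcp_rot: [[0.311, 0.95, 0.001], [0.95, -0.311, 0.0], [0.0, 0.001, -1.0]]
force: [-0.9, -0.1, 1.8]
opening: 0.157
grasp_force: 30.0
```

Request:
drive_tool:
  motion:
    - [[0,0,1],[0,0,0]]
    - [[0,0,1],[0,0,0]]
    - [[0,0,0],[0,0,0]]

```text
time_s: 13.0
position: [0.4727, 0.1617, 0.0788]
tcp_rot: [[0.311, 0.95, 0.001], [0.95, -0.311, 0.0], [0.0, 0.001, -1.0]]
force: [-0.3, -0.8, 4.2]
opening: 0.156
grasp_force: 30.0
```

Run:
```python
from h import *
s=read_state();R=s["tcp_rot"];print("tool f",R.T@s["force"],"m",R.T@s["moment"])
im=capture("wrist")
cv2.imwrite("pics/w5.png",im[:,:,::-1]);np.save("w5.npy",[s["position"],*R])
cv2.imwrite("pics/w5c.png",cv2.resize(im[70:270,200:440,::-1],None,fx=3,fy=3,interpolation=2))
```

```text
tool f [-0.87252109 -0.02365532 -4.23620404] m [-0.03021782 -0.2056256   0.03221772]
```

View pics/w5c.png

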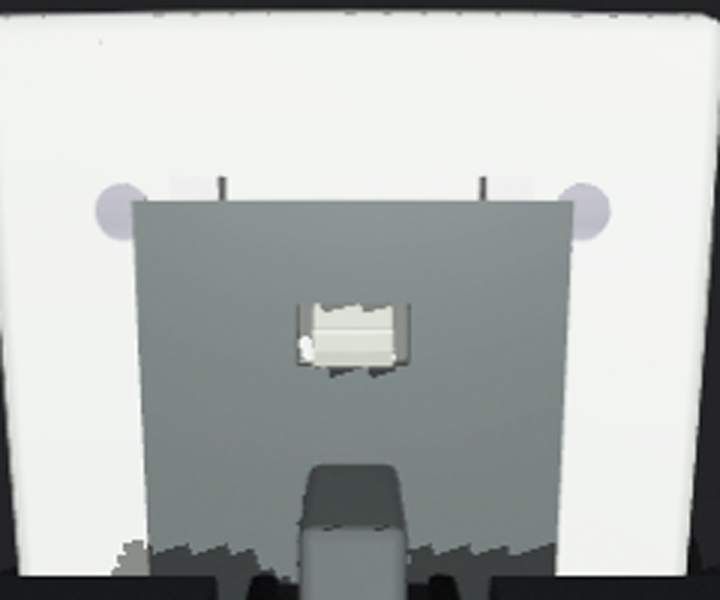

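The hook tip shows centred across the slot, at about (318,182) in the full picture. The moment hints that the near hook is loaded a little more, so I'll shift −0.4 mm along tool x and keep pressing.

Request:
drive_tool:
  motion:
    - [[-0.4,0,0],[0,0,0]]
    - [[0,0,1],[0,0,0]]
    - [[0,0,1],[0,0,0]]
    - [[0,0,0],[0,0,0]]

```text
time_s: 13.45
position: [0.4728, 0.1615, 0.0772]
tcp_rot: [[0.311, 0.95, 0.002], [0.95, -0.311, 0.0], [0.001, 0.001, -1.0]]
force: [-0.0, -0.2, 7.9]
opening: 0.156
grasp_force: 30.0
```

Request:
drive_tool:
  motion:
    - [[0,0,1],[0,0,0]]
    - [[0,0,1],[0,0,0]]
    - [[0,0,0],[0,0,0]]

```text
time_s: 13.75
position: [0.4724, 0.1614, 0.0744]
tcp_rot: [[0.311, 0.95, 0.0], [0.95, -0.311, 0.0], [0.0, 0.0, -1.0]]
force: [2.0, -0.2, 1.8]
opening: 0.158
grasp_force: 30.0
```

Run:
```python
from h import *
s=read_state();R=s["tcp_rot"];print("tool f",R.T@s["force"],"m",R.T@s["moment"])
```

```text
tool f [ 0.39257398  1.93829429 -1.82649065] m [-0.10436095  0.02882651  0.00239371]
```

Request:
drive_tool:
  motion:
    - [[0,0,1],[0,0,0]]
    - [[0,0,1],[0,0,0]]
    - [[0,0,0],[0,0,0]]

```text
time_s: 14.05
position: [0.4721, 0.1614, 0.0722]
tcp_rot: [[0.311, 0.95, -0.0], [0.95, -0.311, 0.0], [-0.0, -0.0, -1.0]]
force: [1.0, 1.2, 0.6]
opening: 0.159
grasp_force: 30.0
```

Request:
drive_tool:
  motion:
    - [[0,0,1],[0,0,0]]
    - [[0,0,1],[0,0,0]]
    - [[0,0,0],[0,0,0]]

```text
time_s: 14.35
position: [0.472, 0.1613, 0.0703]
tcp_rot: [[0.311, 0.95, -0.001], [0.95, -0.311, 0.0], [-0.0, -0.001, -1.0]]
force: [1.2, 0.8, 0.3]
opening: 0.158
grasp_force: 30.0
```

Request:
drive_tool:
  motion:
    - [[0,0,1],[0,0,0]]
    - [[0,0,0],[0,0,0]]

```text
time_s: 14.55
position: [0.472, 0.1613, 0.0693]
tcp_rot: [[0.311, 0.95, -0.0], [0.95, -0.311, 0.0], [-0.0, -0.0, -1.0]]
force: [0.5, 1.7, 0.2]
opening: 0.159
grasp_force: 30.0
```

Request:
drive_tool:
  motion:
    - [[0,0,1],[0,0,0]]
    - [[0,0,0],[0,0,0]]

```text
time_s: 14.75
position: [0.4713, 0.161, 0.0679]
tcp_rot: [[0.311, 0.951, -0.002], [0.951, -0.311, -0.0], [-0.001, -0.002, -1.0]]
force: [0.3, 0.6, -1.3]
opening: 0.158
grasp_force: 30.0
```

Request:
drive_tool:
  motion:
    - [[0,0,0.7],[0,0,0]]
    - [[0,0,0],[0,0,0]]

```text
time_s: 14.95
position: [0.4719, 0.1612, 0.0676]
tcp_rot: [[0.311, 0.95, -0.001], [0.95, -0.311, -0.0], [-0.0, -0.001, -1.0]]
force: [-0.1, 0.1, -0.3]
opening: 0.159
grasp_force: 30.0
```

Request:
drive_tool:
  motion:
    - [[0,0,0.7],[0,0,0]]
    - [[0,0,0],[0,0,0]]

```text
time_s: 15.15
position: [0.4722, 0.1613, 0.0671]
tcp_rot: [[0.311, 0.95, -0.0], [0.95, -0.311, -0.0], [-0.0, -0.0, -1.0]]
force: [-1.0, 0.6, -0.6]
opening: 0.164
grasp_force: 30.0
```

Request:
drive_tool:
  motion:
    - [[0,0,0.5],[0,0,0]]
    - [[0,0,0],[0,0,0]]

```text
time_s: 15.35
position: [0.4722, 0.1613, 0.0669]
tcp_rot: [[0.311, 0.951, 0.0], [0.951, -0.311, -0.0], [0.0, 0.0, -1.0]]
force: [-1.0, -0.3, 2.1]
opening: 0.161
grasp_force: 30.0
```

Run:
```python
from h import *
s=read_state();R=s["tcp_rot"];print("tool f",R.T@s["force"],"m",R.T@s["moment"])
```

```text
tool f [-0.63728314 -0.83920896 -2.08676944] m [ 0.13671073 -0.19745535 -0.08226606]
```

Request:
drive_tool:
  motion:
    - [[0,0,0.5],[0,0,0]]
    - [[0,0,0],[0,0,0]]

```text
time_s: 15.55
position: [0.4723, 0.1613, 0.0669]
tcp_rot: [[0.311, 0.951, 0.001], [0.951, -0.311, -0.0], [0.0, 0.0, -1.0]]
force: [-1.9, -0.3, 6.3]
opening: 0.156
grasp_force: 30.0
```

Request:
drive_tool:
  motion:
    - [[0,0,0.5],[0,0,0]]
    - [[0,0,0],[0,0,0]]

```text
time_s: 15.75
position: [0.4723, 0.1613, 0.0669]
tcp_rot: [[0.311, 0.951, 0.001], [0.951, -0.311, -0.0], [0.0, 0.001, -1.0]]
force: [-2.3, -0.0, 10.3]
opening: 0.16
grasp_force: 30.0
```

Request:
drive_tool:
  motion:
    - [[0,0,0.5],[0,0,0]]
    - [[0,0,0],[0,0,0]]

```text
time_s: 15.95
position: [0.4723, 0.1613, 0.0669]
tcp_rot: [[0.311, 0.951, 0.001], [0.951, -0.311, -0.0], [0.0, 0.001, -1.0]]
force: [-3.2, -1.0, 16.0]
opening: 0.161
grasp_force: 30.0
```

The tool is stopped solid at 16 N, after easing and a click. I'll check by eye before letting go.

Run:
```python
from h import *
s=read_state();R=s["tcp_rot"];print("tool f",R.T@s["force"],"m",R.T@s["moment"])
im=capture("wrist");d=capture("side")
o=np.zeros((500,800,3),np.uint8);o[:,:400]=cv2.resize(im[120:270,260:380,::-1],(400,500),interpolation=2);o[:,400:]=cv2.resize(d[165:265,250:330,::-1],(400,500),interpolation=2);cv2.imwrite("pics/m6.png",o)
```

```text
tool f [ -1.95265926  -2.75258797 -15.99930278] m [ 0.527282   -0.38007985  0.02114664]
```

View pics/m6.png

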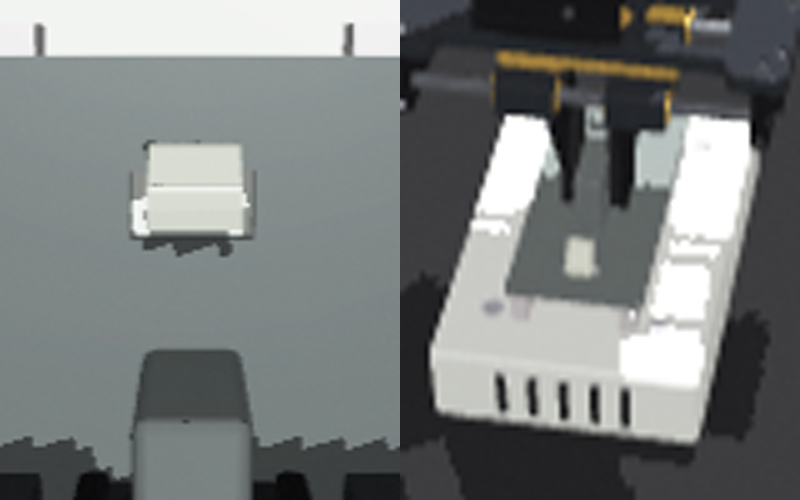

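Both views show the plate lying between the rail ends, with a hook standing through the slot and its barb over the plate edge. I'll unload, open and retreat.

Request:
drive_tool:
  motion:
    - [[0,0,-0.8],[0,0,0]]
    - [[0,0,-0.8],[0,0,0]]
    - [[0,0,0],[0,0,0]]

```text
time_s: 16.35
position: [0.4724, 0.1613, 0.0669]
tcp_rot: [[0.311, 0.95, 0.0], [0.95, -0.311, 0.0], [0.0, 0.0, -1.0]]
force: [-0.7, 0.7, 4.2]
opening: 0.158
grasp_force: 30.0
```

Request:
drive_tool:
  motion:
    - [[0,0,0],[0,0,0]]
    - [[0,0,0],[0,0,0]]
    - [[0,0,0],[0,0,0]]
    - [[0,0,0],[0,0,0]]
    - [[0,0,0],[0,0,0]]
  gripper: 0.7

```text
time_s: 16.85
position: [0.4722, 0.1613, 0.0666]
tcp_rot: [[0.311, 0.95, -0.0], [0.95, -0.311, -0.0], [-0.0, -0.0, -1.0]]
force: [-0.0, 0.4, 0.7]
opening: 0.528
grasp_force: 0.0
```

Request:
drive_tool:
  motion:
    - [[0,0,0],[0,0,0]]
    - [[0,0,0],[0,0,0]]
    - [[0,0,-10],[0,0,0]]
    - [[0,0,-20],[0,0,0]]
    - [[0,0,-30],[0,0,0]]

```text
time_s: 17.35
position: [0.4711, 0.1611, 0.1268]
tcp_rot: [[0.311, 0.95, -0.003], [0.95, -0.311, -0.0], [-0.001, -0.003, -1.0]]
force: [0.7, 0.4, -1.3]
opening: 0.699
grasp_force: 0.0
```

Request:
drive_tool:
  motion:
    - [[0,0,-40],[0,0,0]]
    - [[0,0,-40],[0,0,0]]
    - [[-30,0,0],[0,0,0]]
    - [[-40,0,0],[0,0,0]]
    - [[-20,0,0],[0,0,0]]

```text
time_s: 17.85
position: [0.4431, 0.0743, 0.2079]
tcp_rot: [[0.311, 0.95, 0.001], [0.95, -0.311, -0.001], [-0.001, 0.001, -1.0]]
force: [0.2, 0.1, 0.2]
opening: 0.698
grasp_force: 0.0
```

Run:
```python
from h import *
s=read_state();print(s["position"],s["force"],s["opening"])
im=capture("wrist");d=capture("side")
o=np.zeros((480,800,3),np.uint8);o[:,:480]=im[:,80:560,::-1];o[:400,480:]=cv2.resize(d[165:265,250:330,::-1],(320,400),interpolation=2);cv2.imwrite("pics/m7.png",o)
```

```text
[0.44310087 0.0742559  0.20787361] [0.16818092 0.13152428 0.17071561] 0.6983246599357407
```

View pics/m7.png

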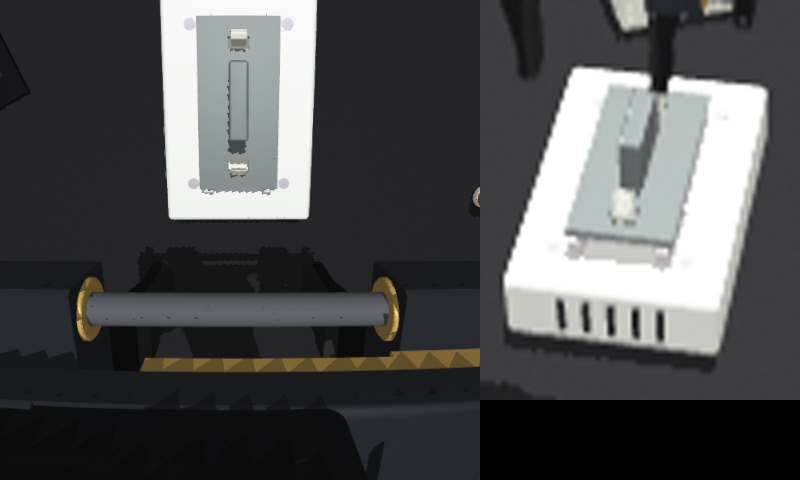

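The cover lies level and centred on the frame. Both hooks stand through its slots, at wrist (319,40) and (318,168), and the gripper is clear.

```bash
python3 -c "
from rig import *
print(hand_in())"
```

```text
the job is handed in; nothing more can be done
None
```

The cover is on the cooler with a hook through each slot, pressed home with about 16 N until it stopped solid, and let go level; I didn't touch the other things on the bench, and the job is handed in.

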